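Lock the grinder spindle, rock the burr carrier out and hold it clear

ROBOT

A 7-joint arm with a two-finger parallel gripper is mounted at the origin on a cart in front of the work surface, level with it; the furniture and walls round the work are solid. World frame = base frame: x ahead of the robot, y to its left, z up, the work surface at z = 0. Lengths are in mm, angles in rad, forces in N, time in s.
With the tool pointing down it reaches from about 400 to 850 mm from the base axis. Payload 4.5 kg.
Tool frame: the origin (TCP) lies between the finger pads; the fingertips stand 11 mm ahead of it and the grasp point (between the pads) lies 8 mm behind it (env.finger_overhang is the distance from the TCP to the fingertips, in mm); z points along the fingers, y is the line along which they close (so a half turn about z gives the same grasp; the last joint's range is limited). The gripper opens to 85 mm and grips with 20 to 120 N. Pads are 22 mm wide; open, the fingers measure 114 mm over their backs; the gripper's body (76 mm by 85 mm) begins 54 mm behind the grasp point. The pads swing forward as they close: fully open they stand 13 mm farther back than shut.
Start: joints at [-1.245, 0.689, -0.195, 1.565, 0.157, 0.902, -0.215], TCP at [179.778, 598.609, 242.317] pointing down, gripper open.
Joint ranges: [-3.01, 3.01], [-0.46, 2.08], [-1.47, 1.51], [0.13, 2.56], [-1, 4.14], [0.04, 2.09], [-2.66, 2.66]. Speed limits (rad/s): [2.57, 2.57, 3.14, 3.14, 3.14, 3.14, 3.14].

INTERFACE

Orientations are given as [roll, pitch, yaw] about the fixed x, y, z axes, in that order (R = Rz(yaw) Ry(pitch) Rx(roll)).
In Python, from workcell import env gives the robot as it stands. The module is installed in compiled form; this text tells all that it offers.
- The arm moves only by the shell command python3 -m jog 'ROWS'. ROWS is JSON, a list of rows, each a list of 7 numbers: the turn, a rotation vector about the tool's x, y, z in degrees, then the shift along the tool's x, y, z in m, then the closure, from 0 (fully open) to 1 (shut). In form: [[wx, wy, wz, x, y, z, jaw], ...]. A call has 1 to 12 rows; each row is the pose to reach, as a shift and turn from the pose commanded when the call began, along the tool's axes at that moment; what a row does not reach only later rows make up. A row lasts 1/10 s, in which the tool goes at most 50 mm and 8.59 degrees, less where a joint would pass 70% of its speed; a pose out of reach is approached as far as the arm can. A call with a gripper value outside its range is refused whole. The fingers move at their own pace and stop on an object; the grip force is fixed at half the most. Time passes only in rows, so rows that repeat a pose let the fingers close. It gives the time, the measured TCP pose, the force, the opening and the grip force at its end, in the units of the state.
- env.observe(): the state, without advancing time (a new reading comes with each control period).
- env.get_image(name): name is "scene" or "top" or "wrist"; returns a dict with "color" (420x560x3 uint8, blue, green, red), "fx", "fy", "cx", "cy" (pixels), "T" (4x4, takes a point from camera to world coordinates). Camera axes: x right, y up, looking along -z (the intrinsics and any distortion apply to the point x, -y, -z); pixel columns grow to the right and rows downward; lengths in mm; the calibration is good to about 2 mm. The wrist camera is an equidistant fisheye: a pixel r from the principal point sees the ray r / f radians off the axis. A picture is of the moment at which its call begins. There is no depth.
- env.close_job(): hands the job in; it is judged then, once.
Trained networks look in the newest picture that a camera, given by its name, has taken for a name from the list of things; names that differ only in an ending like _2 or _b are one class to them, and where a whole thing is asked for, a point or a joint stands for the part that bears it (a point fixed in the world has none). Each returns a list of dicts, best first, with "score" (0 to 1); they miss things now and then, are a little off and sometimes report something else, mostly with a low value. They report only what shows in the picture. A call takes as long as a camera call. They do not tell look-alikes from the thing itself.
- env.cut_out(label, camera): "mask" (420x560 bool, what is visible of it) and "xy" ([column, row] in pixels, amid what is visible of it).
The state is a dict: "clock": time; "q": joint angles; "qvel": joint speeds; "effort": joint torques, N m; "ee_pos": TCP position; "orientation": TCP orientation; "contact_force": force on the tool from outside, world axes, zero at the start; "ft_torque": the same for the moment, N m; "gripper_width": finger opening in mm; "gripper_force": force on a finger pad.
Only numpy, scipy, OpenCV 4.12 (cv2) and the standard library are available. Lean on these libraries where they do the work, as an engineer would, in place of code of your own. Each camera call takes 0.05 s, during which the arm holds its last target. There are 200 camera calls.

TASK

Open the grinder's burr chamber for cleaning: first lock the spindle by dropping the steel lock pin from the tool block, plain end down and all the way, into the socket behind the collar, and let go of it. Then free the upper burr carrier by its bridge handle, not pulling it straight up out of its two spring catches but rocking it: lean it to one side (either) until the catch on the raised side lets go while the other side stays down, then rock it back until it is level and loose in the collar, and only then lift it. Finish still gripping the carrier, level and at rest a centimetre or two clear of the collar and centred over it so that loose grounds drop back in, with the pin still in its socket and the hopper, glass, brush and tin left where they are.

Things in the scene. Friction and masses are not known exactly. Their poses are not given: they have to be found in the camera images.
- grinder: Grey bench coffee grinder, hopper off, fixed: foot 225 x 130 x 21 mm, column, and on top an upright bare aluminium collar (outer radius 46 mm, bore radius 36 mm, rim 200 mm above the bench) with a black ribbed ring (radius 51 mm) round its lower half. Origin on the bench below the collar's axis; z up; chute and glass on its -x side (front), +y is its left.
- collar_rim (a point): Centre of the collar's mouth, level with its rim, 200 mm above the bench; axes as the grinder's.
- catch_left (a joint): Spring catch in the collar's left (+y) wall, 10 mm below the rim: round-nosed plunger pressing inwards into the carrier's groove with about 14 to 16 N. Value: how far it is pushed outwards in m: 0 when the carrier is seated, 0.001 to 0.003 while the band passes it. Pulling the carrier straight up past both catches would take about 25 to 30 N; leaning takes 5 to 15 N at the handle.
- catch_right (a joint): The same catch in the right (-y) wall.
- carrier: Upper burr carrier, bare aluminium, 0.22 to 0.37 kg, loose, seated in the collar. Origin on its axis at its lowest point, seated 27 mm below the rim; axes then as the grinder's. From z = 0: tapered band (radius 32 mm at z = 9 to 11), groove (28.5 mm), spigot (35 mm, z = 23 to 27), flange (radius 42 mm, z = 27 to 33 mm) resting on the rim. It is clear of the collar when raised by 27 mm.
- carrier_grip (a point): Where to grip: middle of the carrier's bridge handle, on its axis 62 mm above its origin (seated: 35 mm above the rim; fingertips then 10 mm above the flange). The bridge is a flat bar along the carrier's x, 60 mm long, 12 mm thick (y), z = 50 to 77 mm, on a leg at each end. Pinch its flat faces, fingers closing along y, and lean it towards +y or -y.
- flange_left (a point): Left (+y) edge of the flange's underside, 42 mm from the axis, on the rim when seated. Lean the carrier right and it pivots on the right flange edge; the left catch lets go once this point is about 8 mm above the rim (lean about 0.1 rad; up to 0.14 is possible). The plunger then pushes under the taper and holds this side up.
- flange_right (a point): The same point at the right (-y) edge, 42 mm from the axis; leaning left frees it. Once one side is out, rocking the carrier back about that raised side's flange edge lifts the other side past its catch: then the flange is about 8 mm above the rim all round, level, its lower end still in the collar.
- lock_pin: Steel spindle-lock pin, 0.06 kg: round shank 10 mm across and 70 mm long with a bevelled lower end, and a round knurled knob on top, 18 mm across and 16 mm high. Origin at the centre of the lower end, z up towards the knob. Parked upright in the tool block, its lower end 10 mm above the bench, the knob's underside 35 mm above the block.
- pin_knob (a point): Centre of the pin's knob, 78 mm above the pin's lower end: the place to grip.
- lock_socket (a point): Centre of the mouth of the socket for the pin: upright steel-rimmed lug (26 mm across, top 185 mm above the bench) 88 mm behind the collar's axis (+x of the grinder). Hole 13.5 mm wide, 45 mm deep; fully home, the pin's lower end is 45 mm below this point and the knob 25 mm above it.
- tool_block: Wooden tool block, 90 x 46 x 45 mm, fixed on the bench at the grinder's right. Origin at the centre of its underside. The pin's hole, 12.5 mm wide and 35 mm deep, is 22 mm from the centre towards its -x end; six short driver bits stand up 8 to 12 mm in the other half.
- hopper: Clear funnel-shaped bean hopper, upside down on the bench, 124 mm wide and 108 mm high; origin at the centre of its underside. Bystander.
- dose_glass: Clear cupping glass, 80 mm wide and 90 mm high, standing on the grinder's foot below the chute; origin at the centre of its underside. Bystander.
- brush: Black bench brush, 239 mm long, 53 mm wide, 28 mm high, lying near the bench's right end; origin at the middle of its underside. Bystander.
- lot_tin: Light grey sample tin, 63 mm wide and 62 mm high, standing on the bench at the grinder's left; origin at the centre of its underside. Bystander.
Mind the look-alikes: they are no part of the job. What is shaped like the carrier but blue or yellow is not meant.

How it is judged (in metres and radians):
On the way, in this order (a step that is already met when the one before it is completed fails the run):
1. The lock pin stands in its socket, home to within 5 mm, and is let go (z of lock_pin in the frame of lock_socket between -0.05 and -0.04 m and horizontal distance between lock_pin and lock_socket below 0.006 m and angle between lock_pin's own z axis and vertical below 0.15 rad and contact force between the fingers and lock_pin below 0.1 N), for 0.2 s.
2. The carrier is leaned over in the collar: one side of its flange is out past its catch (over 7 mm above the rim), the other side still down (under 3 mm) (((z of flange_left in the frame of collar_rim above 0.007 m and z of flange_right in the frame of collar_rim below 0.003 m) or (z of flange_right in the frame of collar_rim above 0.007 m and z of flange_left in the frame of collar_rim below 0.003 m))), for 0.1 s.
3. Rocked back: both sides are past their catches (flange 6.5 to 20 mm above the rim left and right), and it is level within 3 degrees, its lower end still in the collar (z of flange_left in the frame of collar_rim between 0.0065 and 0.02 m and z of flange_right in the frame of collar_rim between 0.0065 and 0.02 m and angle between carrier's own z axis and vertical below 0.055 rad), for 0.05 s.
At the end, for the whole second after the job is handed in: The robot still grips the carrier (over 3 N) with its lowest point 3 to 40 mm above the collar's rim, within 15 mm of the collar's axis, upright within 8 degrees, at rest, touching no part of the grinder; the lock pin stands home in its socket (within 5 mm) (z of lock_pin in the frame of lock_socket between -0.05 and -0.04 m and horizontal distance between lock_pin and lock_socket below 0.006 m and angle between lock_pin's own z axis and vertical below 0.15 rad and z of carrier in the frame of collar_rim between 0.003 and 0.04 m and horizontal distance between carrier and collar_rim below 0.015 m and angle between carrier's own z axis and vertical below 0.14 rad and contact force between the fingers and carrier above 3 N and contact force between carrier and grinder below 0.2 N and linear speed of carrier below 0.02 m/s); the arm keeps its last pose, push and grip.
It fails at once if the upturned hopper is moved more than 20 mm (distance of hopper from where it was at the start of the episode above 0.02 m).
It fails at once if the dosing glass is moved more than 20 mm (distance of dose_glass from where it was at the start of the episode above 0.02 m).
It fails at once if the bench brush is moved more than 20 mm (distance of brush from where it was at the start of the episode above 0.02 m).
It fails at once if the sample tin is moved more than 20 mm (distance of lot_tin from where it was at the start of the episode above 0.02 m).
It also fails if it takes over 62 s, if anything falls off the work surface, if the arm or the gripper's body presses on something with over 40 N, if the wrist force passes 120 N, or if a joint passes its speed limit or range.

## Working session

There is one attempt and no reset: what is moved stays moved. The work goes in short steps, Python scripts to look and compute and a shell command to move; the robot and the scene stay as the last step left them, time stands still between calls to the robot, and variables do not carry over. Pictures are saved under pics/ and viewed, at most 10 in all, crops included, and the job is handed in when it is done.

```bash
mkdir -p pics; cat > h.py <<'E'
import numpy as np, cv2
from workcell import env
def im(n,f=None):
    d=env.get_image(n)
    if f: cv2.imwrite('pics/'+f,d['color'])
    return d
E
python3 - <<'E'
from h import *
for c in ['scene','top']:
    d=im(c,c+'0.png'); print(c,d['fx'],d['fy'],d['cx'],d['cy'],np.round(d['T'],3).tolist())
    for l in ['grinder','carrier','lock_pin','tool_block','hopper','dose_glass','brush','lot_tin']:
        print(l,[(round(r['score'],2),np.round(r['xy']).tolist(),int(r['mask'].sum())) for r in env.cut_out(l,c)][:4])
a=np.hstack([cv2.imread('pics/scene0.png')]);print({k:np.round(v,3).tolist() for k,v in env.observe().items()})
E
```

```text
scene 447.76479310825295 447.76479310825295 281.3621443679562 212.03190025075995 [[0.859, 0.319, -0.401, 83.496], [-0.512, 0.502, -0.697, -857.293], [-0.022, 0.804, 0.594, 818.593], [0.0, 0.0, 0.0, 1.0]]
grinder [(0.76, [279.0, 238.0], 4330)]
carrier [(0.9, [278.0, 195.0], 772), (0.87, [222.0, 225.0], 560), (0.79, [358.0, 257.0], 763)]
lock_pin [(0.51, [298.0, 293.0], 120)]
tool_block [(0.64, [307.0, 309.0], 1170)]
hopper [(0.85, [187.0, 197.0], 1470), (0.42, [300.0, 290.0], 68)]
dose_glass [(0.8, [249.0, 247.0], 997)]
brush []
lot_tin [(0.32, [278.0, 240.0], 4395)]
top 468.06966946413206 468.06966946413206 280.30654829820344 206.82657362762015 [[0.009, 0.986, -0.165, 333.679], [-1.0, 0.007, -0.007, -64.127], [-0.006, 0.165, 0.986, 1359.554], [0.0, 0.0, 0.0, 1.0]]
grinder [(0.85, [290.0, 225.0], 2297)]
carrier [(0.94, [224.0, 245.0], 634), (0.92, [333.0, 162.0], 643), (0.76, [287.0, 210.0], 843)]
lock_pin [(0.42, [158.0, 260.0], 1665)]
tool_block [(0.87, [360.0, 232.0], 578)]
hopper [(0.6, [157.0, 260.0], 1627)]
dose_glass [(0.7, [280.0, 250.0], 510), (0.66, [289.0, 226.0], 2298), (0.55, [357.0, 241.0], 54)]
brush [(0.58, [398.0, 201.0], 982)]
lot_tin [(0.79, [248.0, 189.0], 448)]
{'clock': 0.9, 'q': [-1.245, 0.689, -0.195, 1.565, 0.157, 0.903, -0.215], 'qvel': [-0.001, 0.001, -0.0, -0.001, -0.0, -0.001, -0.001], 'effort': [0.0, -53.954, -1.267, -15.888, 0.01, 0.001, 0.0], 'ee_pos': [179.745, 598.622, 242.337], 'orientation': [3.142, -0.0, 2.85], 'contact_force': [0.37, 0.254, -0.223], 'ft_torque': [-0.044, -0.067, -0.018], 'gripper_force': 0.0, 'gripper_width': 85.356}
```

```bash
python3 - <<'E'
import cv2
a=cv2.imread('pics/scene0.png')[120:360,140:440];b=cv2.imread('pics/top0.png')[120:300,120:440]
cv2.imwrite('pics/s1.png',cv2.resize(a,(750,600),interpolation=cv2.INTER_CUBIC));cv2.imwrite('pics/t1.png',cv2.resize(b,(800,450),interpolation=cv2.INTER_CUBIC))
E
```

```text
(no output)
```

View pics/s1.png

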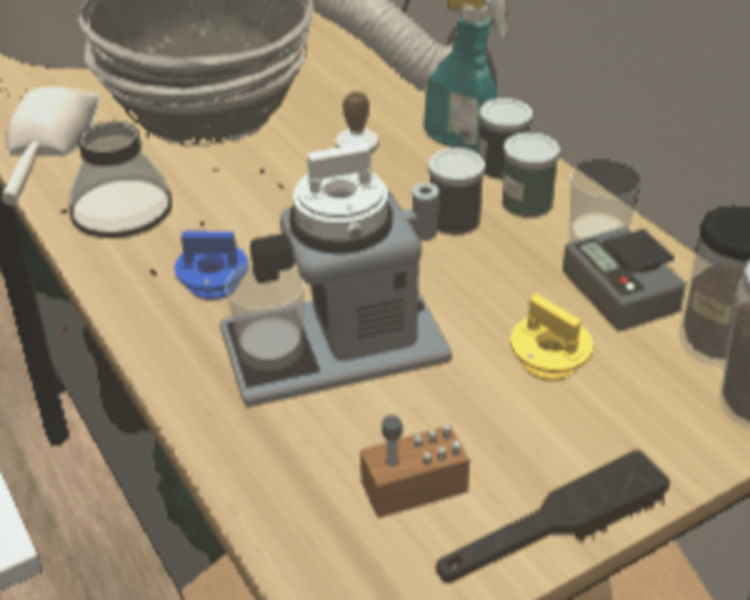

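View pics/t1.png

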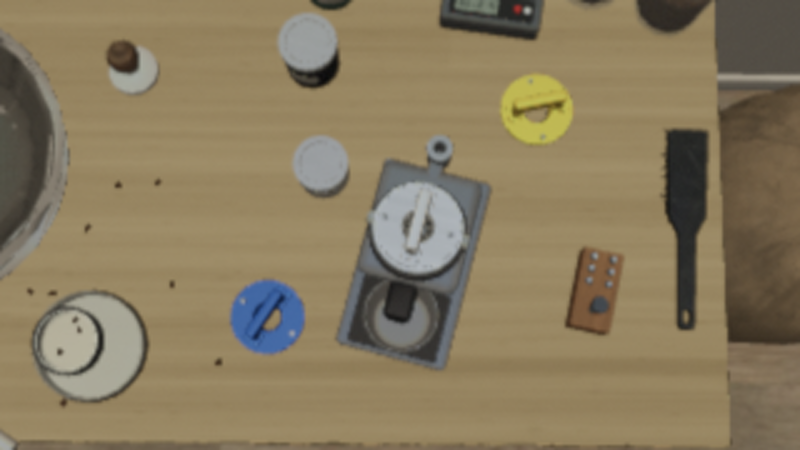

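Scene: the bare-aluminium carrier sits on the grinder at scene (278,195)/top (287,211); look-alikes are blue (222,225)/(224,245) and yellow (358,257)/(333,162), both lying on the bench, so not meant. The pin with its knob is at scene (297,291)/top (360,242) in the wooden block; the socket lug is behind the collar at scene (311,195)/top (296,179).

```bash
cat >> h.py <<'E'
CAM={'scene':(447.765,281.362,212.032,np.array([[0.859,0.319,-0.401,83.496],[-0.512,0.502,-0.697,-857.293],[-0.022,0.804,0.594,818.593]])),
'top':(468.07,280.307,206.827,np.array([[0.009,0.986,-0.165,333.679],[-1,0.007,-0.007,-64.127],[-0.006,0.165,0.986,1359.554]]))}
def at(c,u,v,z):
    f,cx,cy,T=CAM[c]; r=T[:,:3]@np.array([(u-cx)/f,-(v-cy)/f,-1]); o=T[:,3]
    return (o+r*(z-o[2])/r[2])[:2]
E
python3 - <<'E'
from h import *
for n,s,t,z in [('knob',(296.8,290.8),(359.6,242),(90,94)),('socket',(310.8,195.2),(295.6,179.2),(185,185)),('flange',(276.5,200.5),(287.6,211.2),(206,206)),('bridge',(276,184),(287.6,207),(238,250))]:
    print(n,at('scene',*s,z[0]).round(1),at('top',*t,z[1]).round(1))
o=env.observe();print(o['clock'],o['ee_pos'])
E
```

```text
knob [ 454.1 -272.4] [ 450.7 -270.4]
socket [609.7 -92.6] [602.5 -94.5]
flange [511.  -92.4] [515.8 -74.2]
bridge [522.3 -72.5] [519.1 -73.8]
0.9 [179.74549449 598.62248104 242.33744666]
```

```bash
python3 -m jog '[[0,0,0,0,0,-0.05,0],[0,0,0,-0.03,-0.03,-0.09,0],[0,0,-4.7,-0.34,-0.263,-0.108,0],[0,0,-4.7,-0.34,-0.263,-0.108,0],[0,0,-4.7,-0.34,-0.263,-0.108,0],[0,0,-4.7,-0.34,-0.263,-0.108,0],[0,0,-4.7,-0.34,-0.263,-0.108,0],[0,0,-4.7,-0.34,-0.263,-0.108,0],[0,0,-4.7,-0.34,-0.263,-0.108,0],[0,0,-4.7,-0.34,-0.263,-0.108,0],[0,0,-4.7,-0.34,-0.263,-0.108,0],[0,0,-4.7,-0.34,-0.263,-0.108,0]]'
```

```text
clock: 2.1
ee_pos: [430.3, 248.0, 350.4]
orientation: [3.141, 0.0, 2.929]
contact_force: [-0.8, 0.6, 0.8]
gripper_width: 85.5
gripper_force: 0.0
```

```bash
python3 -m jog '[[0,0,0,-0.13,-0.503,0,0],[0,0,0,-0.13,-0.503,0,0],[0,0,0,-0.13,-0.503,0,0],[0,0,0,-0.13,-0.503,0,0],[0,0,0,-0.13,-0.503,0,0],[0,0,0,-0.13,-0.503,0,0],[0,0,0,-0.13,-0.503,0,0],[0,0,0,-0.13,-0.503,0,0],[0,0,0,-0.13,-0.503,0,0],[0,0,0,-0.13,-0.503,0,0],[0,0,0,-0.13,-0.503,0,0],[0,0,0,-0.13,-0.503,0,0]]' && python3 -m jog '[[0,0,0,0,0,0.05,0],[0,0,0,0,0,0.1,0],[0,0,0,0,0,0.13,0],[0,0,0,0,0,0.13,0],[0,0,0,0,0,0.13,0]]'
python3 - <<'E'
from h import *
o=env.observe();print(o['clock'],o['ee_pos'],o['orientation'])
d=im('wrist','w1.png');print(d['fx'],d['cx'],d['cy'],np.round(d['T'],3).tolist())
print([(round(r['score'],2),r['xy'],int(r['mask'].sum())) for r in env.cut_out('lock_pin','wrist')])
a=d['color'];print(a.shape);cv2.imwrite('pics/w1.png',a)
E
```

```text
clock: 3.3
ee_pos: [452.4, -272.2, 349.9]
orientation: [-3.141, 0.0, 2.929]
contact_force: [-1.0, 0.5, -0.1]
gripper_width: 85.1
gripper_force: 0.0
clock: 3.8
ee_pos: [453.4, -268.1, 220.9]
orientation: [3.14, 0.0, 2.935]
contact_force: [0.3, -0.1, 1.3]
gripper_width: 85.7
gripper_force: 0.0
3.8 [ 453.39405174 -268.14403425  220.91514721] [3.14036316e+00 3.97586194e-04 2.93510477e+00]
325.19226210127806 274.2110210437067 208.92443493154732 [[0.205, -0.929, -0.31, 373.311], [0.979, 0.195, 0.063, -251.477], [0.002, -0.316, 0.949, 352.609], [0.0, 0.0, 0.0, 1.0]]
[(0.94, [272.2, 203.1], 497)]
(420, 560, 3)
```

View pics/w1.png

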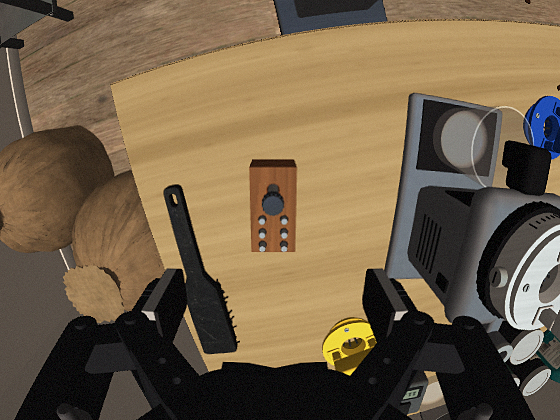

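Wrist view: the knob is at (272.5,203.5) on the wooden block, its edges parallel to the tool axes; the brush lies left of it and the grinder right.

```bash
cat >> h.py <<'E'
def wr(d,u,v,z):
    a=np.array([u-d['cx'],v-d['cy']]);r=np.hypot(*a);t=r/d['fx'];s=np.sin(t)/max(r,1e-9)
    ray=d['T'][:3,:3]@np.array([a[0]*s,-a[1]*s,-np.cos(t)]);o=d['T'][:3,3]
    return (o+ray*(z-o[2])/ray[2])[:2]
def tool(p):
    o=env.observe();y=o['orientation'][2];dd=np.array(p)-o['ee_pos'][:2]
    return dd@[np.cos(y),np.sin(y)],dd@[np.sin(y),-np.cos(y)]
E
python3 - <<'E'
from h import *
d=im('wrist');p=wr(d,272.5,203.5,92);o=env.observe();print(p,tool(p),o['ee_pos'],o['orientation'][2])
for r in env.cut_out('pin_knob','wrist'): print(r['score'],r['xy'],wr(d,*r['xy'],92))
for u,v in [(408,277),(437,180),(298,252),(297,167)]: print(wr(d,u,v,21 if u>400 else 45))
E
```

```text
[ 454.81221921 -271.09113446] (np.float64(-1.177767193315525), np.float64(-0.8928434923298358)) [ 453.84490166 -269.97372594  222.31791329] 2.9329761871858127
0.74 [540.7, 285.5] [630.87032989  40.74791286]
0.71 [274.6, 199.8] [ 451.98064423 -268.68317646]
[ 606.51675157 -129.41239009]
[487.51486983 -85.87520416]
[ 527.53250414 -259.23806375]
[ 438.0390166  -243.55683123]
```

```bash
python3 -m jog '[[0,0,0,-0.001,0,0.04,0],[0,0,0,-0.001,0,0.08,0],[0,0,0,-0.001,0,0.11,0],[0,0,0,-0.001,0,0.13,0],[0,0,0,-0.001,0,0.14,0],[0,0,0,-0.001,0,0.14,0],[0,0,0,-0.001,0,0.14,0.5],[0,0,0,-0.001,0,0.14,1],[0,0,0,-0.001,0,0.14,1],[0,0,0,-0.001,0,0.14,1],[0,0,0,-0.001,0,0.14,1],[0,0,0,-0.001,0,0.14,1]]'
```

```text
clock: 5.2
ee_pos: [453.6, -270.5, 80.8]
orientation: [-3.141, 0.001, 2.932]
contact_force: [-0.8, 0.1, 5.8]
gripper_width: 15.7
gripper_force: 58.3
```

```bash
python3 -m jog '[[0,0,0,0,0,-0.01,1],[0,0,0,0,0,-0.02,1],[0,0,0,0,0,-0.04,1],[0,0,0,0,0,-0.07,1],[0,0,0,0,0,-0.11,1],[0,0,0,0,0,-0.16,1],[0,0,0,0,0,-0.21,1],[0,0,0,0,0,-0.25,1],[0,0,0,0,0,-0.25,1],[0,0,0,0,0,-0.25,1]]'
python3 - <<'E'
from h import *
o=env.observe();print(o['ee_pos'],o['orientation'],o['contact_force'],o['gripper_width'])
a=im('scene')['color']; b=im('wrist')['color']
for c in ['wrist','scene']:print(c,[(round(r['score'],2),np.round(r['xy'])) for r in env.cut_out('lock_pin',c)])
cv2.imwrite('pics/p2.png',np.hstack([cv2.resize(a[170:330,200:360],(400,400)),cv2.resize(b[170:370,174:374],(400,400))]))
E
```

```text
clock: 6.2
ee_pos: [453.0, -270.3, 331.3]
orientation: [-3.141, 0.002, 2.932]
contact_force: [0.0, 0.3, -0.8]
gripper_width: 16.0
gripper_force: 58.5
[ 452.96290102 -270.33990986  331.34999453] [-3.14110345e+00  1.79606304e-03  2.93170248e+00] [ 0.02463414  0.34213337 -0.78833668] 15.970820510888252
wrist [(0.89, array([274., 281.]))]
scene [(0.51, array([297., 219.])), (0.28, array([247., 244.]))]
```

View pics/p2.png

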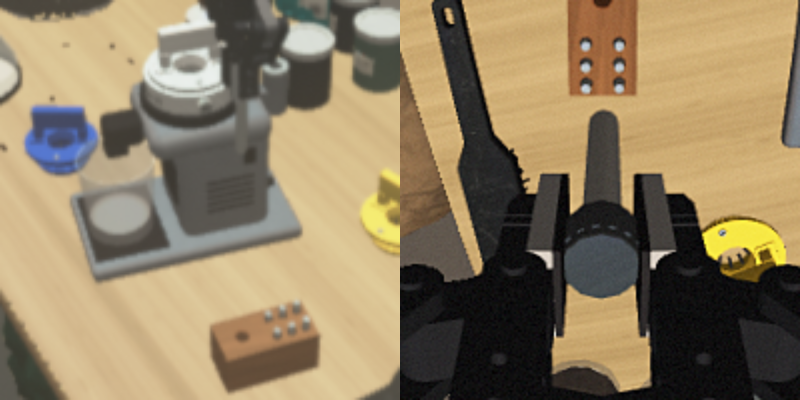

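The pin hangs between the pads, hole in block empty; knob top at wrist (274.5,302.5), lower end at about (275,230).

```bash
python3 - <<'E'
from h import *
d=im('wrist');o=env.observe();print(o['ee_pos'])
for u,v,z in [(274.5,302.5,347),(275,229.5,262)]:
    p=wr(d,u,v,z);print(p,tool(p))
E
```

```text
[ 452.33376708 -269.9115327   328.81752369]
[ 449.67270782 -269.07037894] (np.float64(2.7778425572816463), np.float64(0.26901067428851777))
[ 450.61663968 -268.73042839] (np.float64(1.9253121030512905), np.float64(0.797939356099102))
```

```bash
python3 -m jog '[[0,0,0,-0.111,0.164,0,1],[0,0,0,-0.111,0.164,0,1],[0,0,0,-0.111,0.164,0,1],[0,0,0,-0.111,0.164,0,1],[0,0,0,-0.111,0.164,0,1],[0,0,0,-0.111,0.164,0,1],[0,0,0,-0.111,0.164,0,1],[0,0,0,-0.111,0.164,0,1]]'
python3 - <<'E'
from h import *
o=env.observe();print(o['ee_pos'],o['orientation'])
d=im('wrist');b=d['color'];cv2.imwrite('pics/p3.png',cv2.resize(b[100:400,150:550],(800,600)))
E
```

```text
clock: 7.25
ee_pos: [594.8, -134.8, 330.0]
orientation: [-3.141, -0.001, 2.929]
contact_force: [0.0, 0.4, -1.3]
gripper_width: 15.8
gripper_force: 58.6
[ 594.77129957 -134.84220676  329.98311943] [-3.14055917e+00 -1.11507313e-03  2.92908642e+00]
```

View pics/p3.png

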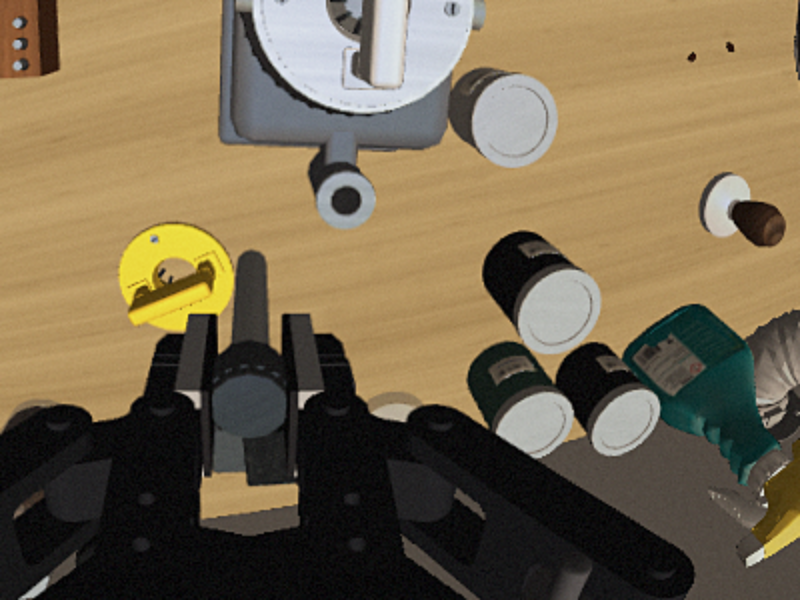

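The lug's mouth shows at crop (346,201) → wrist (323,200.5); the pin's tip at (275.5,230); carrier handle top at upper edge, tin on the right of it.

```bash
python3 - <<'E'
from h import *
d=im('wrist');o=env.observe();print(o['ee_pos'])
s=wr(d,323,200.5,185);t=wr(d,275.5,230,261);k=wr(d,150+249/2,100+405/2,346)
print('sock',s,tool(s),'tip',t,tool(t),'knob',k,tool(k)); a=np.array(tool(s));print(a-tool(t))
E
```

```text
[ 595.11545558 -134.44145024  330.34755495]
sock [606.40004919 -92.30961522] (np.float64(-2.167248647655275), np.float64(43.563018819708226)) tip [ 594.97611047 -133.70090693] (np.float64(0.2920395174228087), np.float64(0.694646944792415)) knob [ 594.09736606 -134.24338238] (np.float64(1.036973362398544), np.float64(-0.0205767356407652))
[-2.45928817 42.86837187]
```

```bash
python3 -m jog '[[0,0,0,-0.0025,0.043,0,1],[0,0,0,-0.0025,0.043,0,1],[0,0,0,-0.0025,0.043,0.02,1],[0,0,0,-0.0025,0.043,0.04,1],[0,0,0,-0.0025,0.043,0.06,1],[0,0,0,-0.0025,0.043,0.065,1],[0,0,0,-0.0025,0.043,0.065,1],[0,0,0,-0.0025,0.043,0.065,1]]'
python3 - <<'E'
from h import *
o=env.observe();print(o['ee_pos'],o['orientation'])
d=im('wrist');b=d['color'];a=im('scene')['color'];cv2.imwrite('pics/p4.png',np.hstack([cv2.resize(a[150:250,250:350],(400,400)),cv2.resize(b[170:320,200:350],(400,400))]))
E
```

```text
clock: 8.15
ee_pos: [607.9, -91.7, 266.3]
orientation: [3.141, 0.002, 2.932]
contact_force: [-0.2, -0.2, -0.8]
gripper_width: 15.6
gripper_force: 58.7
[607.88172758 -91.72041959 266.31375703] [3.14114717e+00 1.82046072e-03 2.93155428e+00]
```

View pics/p4.png

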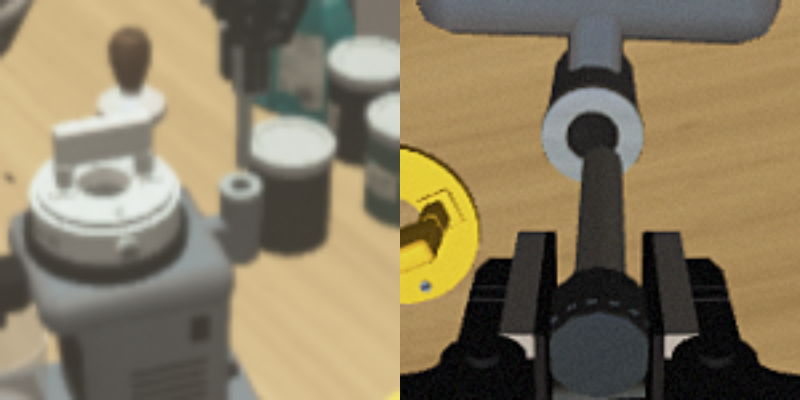

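Wrist: the lug's ring centre is at px (272.2,219.9), the pin's lower end at (275.7,229); the tip is a bit behind and to the right.

```bash
python3 - <<'E'
from h import *
d=im('wrist');o=env.observe();print(o['ee_pos'])
s=wr(d,272.2,219.9,185);t=wr(d,275.7,229.2,196)
print(s,t,np.array(tool(s))-tool(t))
E
```

```text
[607.91670909 -91.56713827 266.39885549]
[605.26892735 -92.26970662] [608.26377907 -90.45993942] [ 2.55218704 -2.39389545]
```

```bash
python3 -m jog '[[0,0,0,0.0025,-0.0024,0,1],[0,0,0,0.0025,-0.0024,0.004,1],[0,0,0,0.0025,-0.0024,0.008,1],[0,0,0,0.0025,-0.0024,0.012,1],[0,0,0,0.0025,-0.0024,0.016,1],[0,0,0,0.0025,-0.0024,0.02,1],[0,0,0,0.0025,-0.0024,0.02,1]]'
python3 - <<'E'
from h import *
d=im('wrist');b=d['color'];a=im('scene')['color'];cv2.imwrite('pics/p5.png',np.hstack([cv2.resize(a[150:250,250:350],(400,400)),cv2.resize(b[170:320,200:350],(400,400))]))
E
```

```text
clock: 9.0
ee_pos: [603.9, -93.2, 244.4]
orientation: [-3.142, -0.001, 2.932]
contact_force: [0.7, -0.5, -0.5]
gripper_width: 15.7
gripper_force: 58.7
```

View pics/p5.png

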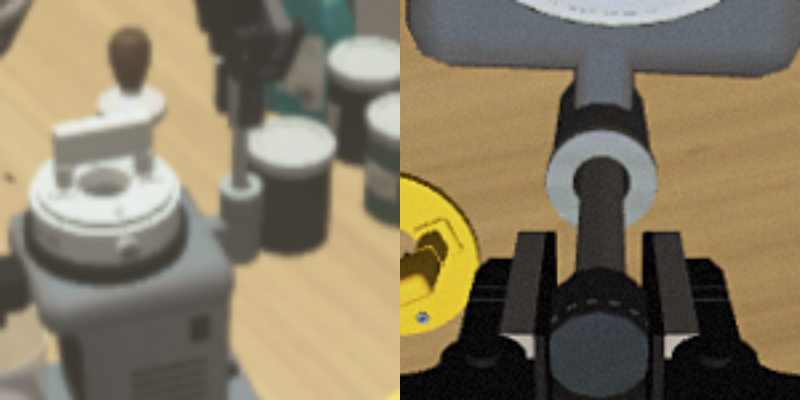

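The tip is inside the mouth (hole fills with the shank at crop (602,180)) without force; going on down.

```bash
python3 -m jog '[[0,0,0,0,0,0.006,1],[0,0,0,0,0,0.012,1],[0,0,0,0,0,0.018,1],[0,0,0,0,0,0.024,1],[0,0,0,0,0,0.029,1],[0,0,0,0,0,0.033,1],[0,0,0,0,0,0.033,1]]'
```

```text
clock: 9.8
ee_pos: [604.0, -93.3, 211.6]
orientation: [-3.142, -0.001, 2.932]
contact_force: [0.4, -0.4, -1.4]
gripper_width: 15.8
gripper_force: 58.7
```

```bash
python3 -m jog '[[0,0,0,0,0,0,0.6],[0,0,0,0,0,0,0.3],[0,0,0,0,0,0,0],[0,0,0,0,0,0,0],[0,0,0,0,0,0,0],[0,0,0,0,0,0,0],[0,0,0,0,0,-0.03,0],[0,0,0,0,0,-0.08,0],[0,0,0,0,0,-0.12,0],[0,0,0,0,0,-0.12,0],[0,0,0,0,0,-0.12,0]]'
python3 - <<'E'
from h import *
d=im('wrist');b=d['color'];a=im('scene')['color'];cv2.imwrite('pics/p6.png',np.hstack([cv2.resize(a[150:250,250:350],(300,300)),cv2.resize(b[0:300,150:400],(500,600))[:300]*0+cv2.resize(b[0:300,20:520],(500,300))]))
np.save('w6.npy',b)
E
```

```text
clock: 10.9
ee_pos: [604.6, -93.4, 333.1]
orientation: [3.141, 0.002, 2.932]
contact_force: [-0.9, -0.8, -0.7]
gripper_width: 85.3
gripper_force: 0.0
```

View pics/p6.png

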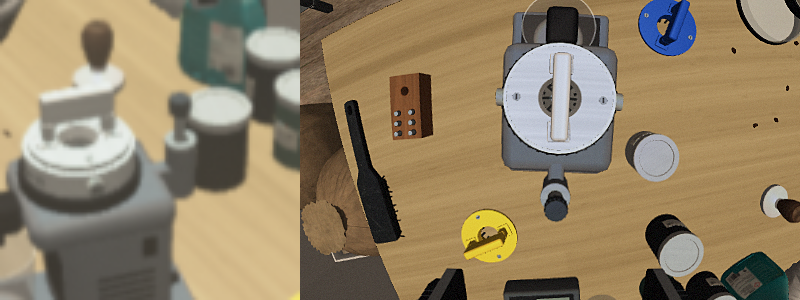

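The pin stands in its socket, knob visible above the lug (wrist (275,208)); the carrier's bridge runs from wrist (281,53) to (281,140), flange centre (280,98).

```bash
python3 - <<'E'
from h import *
d=im('wrist');o=env.observe();print(o['ee_pos'],o['orientation'])
p=[wr(d,281,v,250) for v in (53,140)];print(p);c=(p[0]+p[1])/2;print(c,tool(c),np.arctan2(*(p[1]-p[0])[::-1]))
f=wr(d,280,98,206);print('flange',f,tool(f))
E
```

```text
[603.30104002 -93.217666   330.6170901 ] [-3.14125747 -0.00342291  2.93193249]
[array([490.80992331, -64.73208289]), array([546.92993001, -76.54743708])]
[518.86992666 -70.63975999] (np.float64(87.2812990894656), np.float64(4.511049995397409)) -0.20750673595333513
flange [518.97401217 -70.54683607] (np.float64(87.19883289947414), np.float64(4.623602098127288))
```

```bash
python3 -m jog '[[0,0,0,0.045,0.003,0,0],[0,0,0,0.087,0.0035,0,0],[0,0,0,0.087,0.0035,0,0],[0,0,0,0.087,0.0035,0.03,0],[0,0,0,0.087,0.0035,0.07,0],[0,0,0,0.087,0.0035,0.095,0],[0,0,0,0.087,0.0035,0.104,0],[0,0,0,0.087,0.0035,0.104,0],[0,0,0,0.087,0.0035,0.104,0.6],[0,0,0,0.087,0.0035,0.104,0.75]]'
python3 - <<'E'
from h import *
o=env.observe();print(o['ee_pos'],o['contact_force'],o['gripper_width'])
d=im('wrist');b=d['color'];cv2.imwrite('pics/p7.png',cv2.resize(b[180:380,140:400],(780,600)))
E
```

```text
clock: 12.05
ee_pos: [521.0, -71.9, 229.5]
orientation: [3.141, 0.003, 2.932]
contact_force: [-0.5, -0.0, 0.1]
gripper_width: 59.2
gripper_force: 0.0
[521.01111957 -71.89408568 229.48740457] [-0.47491725 -0.02884563  0.05539316] 59.226289184707795
```

View pics/p7.png

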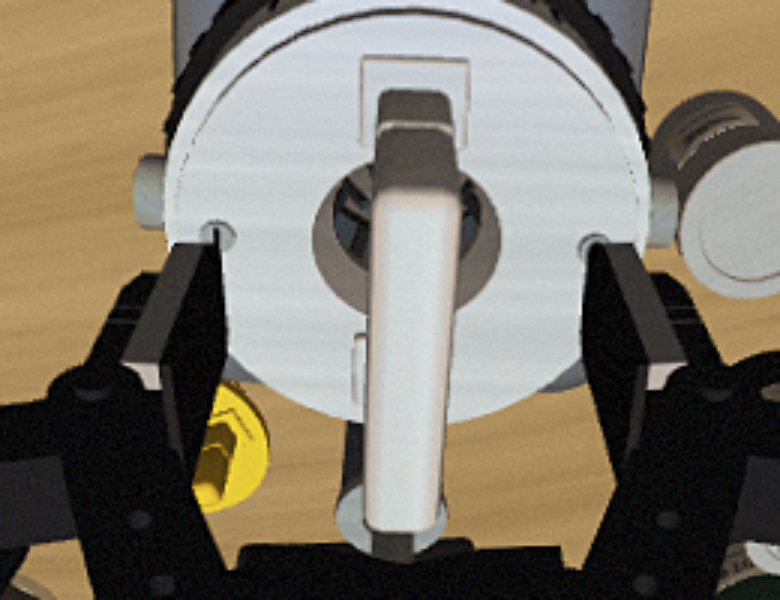

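The fingers straddle the bridge evenly (inner faces at crop x 225 and 585, bridge middle about 408). Closing.

```bash
python3 -m jog '[[0,0,0,0,0,0.001,0.85],[0,0,0,0,0,0.001,1],[0,0,0,0,0,0.001,1],[0,0,0,0,0,0.001,1],[0,0,0,0,0,0.001,1],[0,0,0,0,0,0.001,1]]'
```

```text
clock: 12.7
ee_pos: [520.2, -71.7, 227.8]
orientation: [3.141, 0.001, 2.932]
contact_force: [-0.3, 0.0, 6.2]
gripper_width: 11.4
gripper_force: 59.9
```

```bash
python3 -m jog '[[-1,0,0,0,-0.0005,-0.0007,1],[-2,0,0,0,-0.001,-0.0013,1],[-3,0,0,0,-0.0015,-0.002,1],[-4,0,0,0,-0.002,-0.0026,1],[-4,0,0,0,-0.002,-0.0026,1],[-4,0,0,0,-0.002,-0.0026,1]]'; python3 - <<'E'
from h import *
o=env.observe();print(o['ee_pos'],o['orientation'],o['contact_force'],o['ft_torque'])
E
```

```text
clock: 13.3
ee_pos: [520.0, -74.1, 230.1]
orientation: [3.071, 0.001, 2.931]
contact_force: [1.6, 0.5, 4.6]
gripper_width: 11.1
gripper_force: 60.4
[519.97714636 -74.08368766 230.11650777] [3.07141687e+00 1.05276104e-03 2.93095656e+00] [1.59234594 0.5473669  4.63610584] [-0.31404753 -0.17042279 -0.18882228]
```

```bash
python3 -m jog '[[-1,0,0,0,-0.0005,-0.0007,1],[-2,0,0,0,-0.001,-0.0014,1],[-3,0,0,0,-0.0014,-0.002,1],[-3.7,0,0,0,-0.0018,-0.0026,1],[-3.7,0,0,0,-0.0018,-0.0026,1],[-3.7,0,0,0,-0.0018,-0.0026,1],[-3.7,0,0,0,-0.0018,-0.0026,1]]'; python3 - <<'E'
from h import *
o=env.observe();print(o['ee_pos'],o['orientation'],o['contact_force'],o['ft_torque'])
E
```

```text
clock: 14.0
ee_pos: [519.1, -76.3, 232.6]
orientation: [3.007, 0.0, 2.931]
contact_force: [-0.3, -1.1, 6.8]
gripper_width: 11.6
gripper_force: 60.2
[519.08558304 -76.31881248 232.63004212] [3.00721803e+00 2.33547537e-04 2.93092021e+00] [-0.32639369 -1.13192668  6.81594237] [-0.12526864 -0.08888133  0.01217368]
```

```bash
python3 -m jog '[[1,0,0,0,0.0007,-0.0006,1],[2,0,0,0,0.0014,-0.0013,1],[3,0,0,0,0.002,-0.0019,1],[4,0,0,0,0.0027,-0.0025,1],[5,0,0,0,0.0034,-0.0032,1],[6,0,0,0,0.0041,-0.0038,1],[7,0,0,0,0.0047,-0.0044,1],[7.7,0,0,0,0.0052,-0.0049,1],[7.7,0,0,0,0.0052,-0.0049,1],[7.7,0,0,0,0.0052,-0.0049,1],[7.7,0,0,0,0.0052,-0.0049,1]]'; python3 - <<'E'
from h import *
o=env.observe();print(o['ee_pos'],o['orientation'],o['contact_force'],o['ft_torque'])
a=im('scene')['color'];cv2.imwrite('pics/p8.png',cv2.resize(a[150:250,230:330],(600,600)))
E
```

```text
clock: 15.1
ee_pos: [519.4, -70.7, 239.1]
orientation: [3.141, -0.001, 2.932]
contact_force: [-4.1, 1.4, 8.0]
gripper_width: 11.4
gripper_force: 61.8
[519.3579051  -70.7224624  239.07988409] [ 3.14124612e+00 -9.08203382e-04  2.93166437e+00] [-4.08659073  1.42141615  8.00310129] [ 0.22521848  0.95259191 -0.07076421]
```

View pics/p8.png

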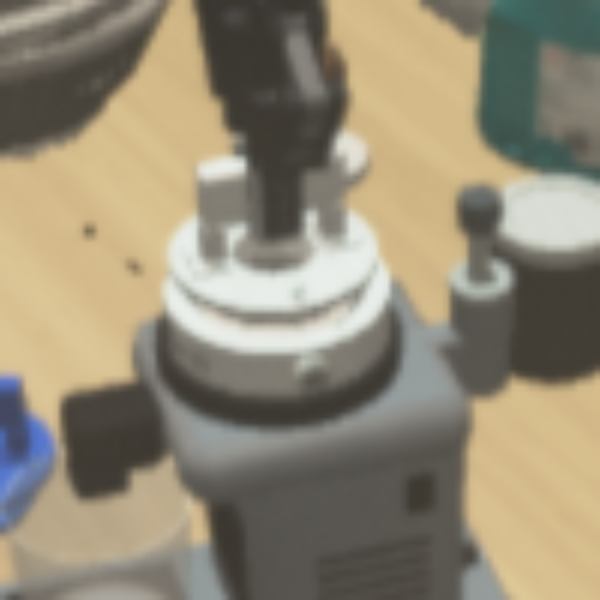

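The carrier stands about 10 mm up, looking level left to right (flange edges at crop (165,280) and (385,275)), and the pin is home at (480,270). Raising slightly, still in the collar, to relieve the residual side force.

```bash
python3 -m jog '[[0,0,0,0,0,-0.0015,1],[0,0,0,0,0,-0.003,1],[0,0,0,0,0,-0.0045,1],[0,0,0,0,0,-0.0045,1],[0,0,0,0,0,-0.0045,1]]'; python3 - <<'E'
from h import *
from scipy.optimize import least_squares
o=env.observe();print(o['ee_pos'],o['orientation'],o['contact_force'],o['ft_torque'])
d=im('scene');r=env.cut_out('carrier','scene')
for q in r: print(q['score'],q['xy'],q['mask'].sum(),np.ptp(np.argwhere(q['mask']),axis=0))
d=im('wrist')
for q in env.cut_out('carrier','wrist')[:3]: print('w',q['score'],q['xy'],q['mask'].sum())
E
```

```text
clock: 15.65
ee_pos: [520.3, -71.5, 242.3]
orientation: [-3.141, 0.0, 2.932]
contact_force: [0.2, 0.0, -3.1]
gripper_width: 11.1
gripper_force: 60.0
[520.26271639 -71.53795251 242.29849195] [-3.14146467e+00  3.29686744e-04  2.93161668e+00] [ 0.18033606  0.01455039 -3.11601723] [-0.01935052  0.03693098  0.01187458]
0.95 [276.7, 192.4] 690 [30 34]
0.84 [222.9, 223.7] 566 [27 27]
0.72 [358.7, 254.5] 765 [33 32]
w 0.88 [201.9, 300.0] 394
w 0.78 [272.4, 242.6] 14542
w 0.61 [414.7, 83.8] 3786
```

```bash
python3 -m jog '[[0,1.2,0,0,0,0,1],[0,2.2,0,0,0,0,1],[0,2.2,0,0,0,0,1],[0,1,0,0,0,0,1],[0,0,0,0,0,0,1],[0,-1,0,0,0,0,1],[0,-2.2,0,0,0,0,1],[0,-2.2,0,0,0,0,1],[0,-1,0,0,0,0,1],[0,0,0,0,0,0,1],[0,0,0,0,0,0,1]]'; python3 - <<'E'
from h import *
o=env.observe();print(o['ee_pos'],o['orientation'],o['contact_force'],o['ft_torque'])
E
```

```text
clock: 16.95
ee_pos: [520.8, -71.4, 242.4]
orientation: [3.141, 0.0, 2.932]
contact_force: [-0.0, 0.2, -3.4]
gripper_width: 11.1
gripper_force: 60.0
[520.81120505 -71.40295813 242.36635673] [3.14134157e+00 4.76978869e-04 2.93165489e+00] [-0.03242653  0.22224271 -3.38462011] [-0.02303919 -0.05797416  0.03074546]
```

```bash
python3 -m jog '[[0,0,0,0,0,-0.004,1],[0,0,0,0,0,-0.009,1],[0,0,0,0,0,-0.014,1],[0,0,0,0,0,-0.019,1],[0,0,0,0,0,-0.024,1],[0,0,0,0,0,-0.028,1],[0,0,0,0,0,-0.03,1],[0,0,0,0,0,-0.03,1],[0,0,0,0,0,-0.03,1],[0,0,0,0,0,-0.03,1],[0,0,0,0,0,-0.03,1],[0,0,0,0,0,-0.03,1]]'; python3 - <<'E'
from h import *
o=env.observe();print(o['ee_pos'],o['orientation'],o['contact_force'],o['ft_torque'],np.abs(o['qvel']).max())
d=im('scene')
for l in ['carrier','lock_pin']: print(l,[(round(q['score'],2),q['xy'],int(q['mask'].sum())) for q in env.cut_out(l,'scene')][:2])
E
```

```text
clock: 18.15
ee_pos: [520.0, -71.3, 272.2]
orientation: [3.142, -0.0, 2.932]
contact_force: [-0.7, -0.2, -3.1]
gripper_width: 11.3
gripper_force: 60.0
[519.9898164  -71.26938076 272.24116654] [ 3.14156289e+00 -3.31731434e-04  2.93191333e+00] [-0.67670459 -0.19236962 -3.0752262 ] [ 0.00194447  0.05663204 -0.01536443] 0.0028799372095658646
carrier [(0.87, [359.4, 254.6], 780), (0.77, [275.0, 181.3], 775)]
lock_pin [(0.48, [310.7, 186.9], 75)]
```

```bash
python3 -c "
from workcell import env
print(env.close_job())"
```

```text
the job is handed in; nothing more can be done
None
```

I handed the job in (it returned no verdict): the pin is home in its socket and released, and the carrier was rocked free and is held level and at rest about 17 mm above the collar. I didn't measure its front-to-back tilt while it was still in the collar. The hopper, glass, brush and tin were not touched as far as I could tell, but I didn't check them at the end.

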